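# Unlock the medicine box with its stiff key and hold it unlocked

## Robot

A 6-joint arm with a two-finger parallel gripper is mounted at the origin on a cart in front of the work surface, level with it; the furniture and walls round the work are solid. World frame = base frame: x ahead of the robot, y to its left, z up, the work surface at z = 0. Lengths are in m, angles in rad, forces in N, time in s.
With the tool pointing down it reaches from about 0.425 to 0.95 m from the base axis. Payload 14.7 kg.
Tool frame: the origin (TCP) lies at the very end of the fingers, on their centre line; the grasp point (between the pads) lies 19 mm behind it (manip.hold_point_z is the distance from the TCP to the grasp point, in m); z points along the fingers, y is the direction in which the jaws open and shut (so a half turn about z gives the same grasp; the last joint's range is limited). The gripper opens to 85 mm and grips with 20 to 120 N. Pads are 22 mm wide; open, the fingers measure 114 mm over their backs; the gripper's body (76 mm by 85 mm) begins 54 mm behind the grasp point. The pads swing forward as they close: fully open they stand 13 mm farther back than shut.
Start: joints at [-1.39, 0.48, 1.596, -0, 1.065, -0.047], TCP at [0.147, -0.633, 0.231] pointing down, gripper open.
Joint ranges: [-2.75, 2.75], [-0.82, 2.05], [0.23, 2.67], [-1.56, 4.7], [0.09, 2.69], [-2.92, 2.92]. Speed limits (rad/s): [1.89, 1.89, 2.39, 3.01, 3.01, 3.01].

## Interface

Orientations are given as a unit quaternion [x, y, z, w].
In Python, from workcell import manip, capture, models gives the robot as it stands.
- The arm moves only by the tool send_rows, never from a script. Its argument "steps" is a list of rows, each an object with "translation": the shift along the world's x, y, z in cm, a list of three; "twist": the turn, a rotation vector about the world's x, y, z in degrees, a list of three. In form: [{"translation": [x, y, z], "twist": [rx, ry, rz]}, ...]. A call has exactly 5 rows; each row shifts and turns the commanded pose from where the row before left it; what a row does not reach is not made up. A row lasts 1/12 s, in which the tool goes at most 41.7 mm and 7.16 degrees, less where a joint would pass 70% of its speed; a pose out of reach is approached as far as the arm can. A call is refused whole if a number of a shift passes 4.17 or a number of a turn 7.16, either way. A call with a gripper value outside its range is refused whole. "jaw" is the opening in per cent of the stroke, from 0 (shut) to 100 (fully open), set as the call begins (left out, the last holds). The fingers move at their own pace and stop on an object; "squeeze" is the grip in N (left out, the last holds). Time passes only in rows, so rows that do not move let the fingers close, or fill a call up. It gives the time, the measured TCP pose, the force and the opening at its end, in the units of the state.
- manip.read_state(): the state, without advancing time (a new reading comes with each control period).
- capture(name): name is "scene" or "top" or "wrist"; returns a dict with "color" (384x512x3 uint8, red, green, blue), "depth" (384x512 float32, m along the optical axis (not along the pixel's ray), 0 where there is no reading), "camera_matrix" (3x3 intrinsics, pixels), "R" (3x3) and "t" (3): a world point X has camera coordinates R X + t; the wrist camera has in their place "tool_from_camera" (4x4, takes a point from camera to tool coordinates, whose origin is the TCP and whose axes are the flange's). Camera axes: x right, y down, z forward; pixel columns grow to the right and rows downward; lengths in m; the calibration is good to about 2 mm. The wrist camera is an equidistant fisheye: a pixel r from the principal point sees the ray r / f radians off the axis. A picture is of the moment at which its call begins: read the wrist's pose just before it.
- manip.job_done(): hands the job in, once; it reports no verdict.
Trained networks look in a picture, given as the dict that the camera call returned (one of the last four; its "shot" number tells which), for a name from the list of things; names that differ only in an ending like _2 or _b are one class to them, and where a whole thing is asked for, a point or a joint stands for the part that bears it (a point fixed in the world has none). Each returns a list of dicts, best first, with "p" (0 to 1); they miss things now and then, are a little off and sometimes report something else, mostly with a low value. They report only what shows in the picture. A call takes as long as a camera call.
- models.look_for(picture, query): "position" ([column, row] in pixels, amid what is visible of it).
- models.outline_of(picture, query): "mask" (384x512 bool, what is visible of it) and "position" ([column, row] in pixels, amid what is visible of it).
The state is a dict: "time": time; "joint_pos": joint angles; "joint_velocities": joint speeds; "tau": joint torques, N m; "ee_pos": TCP position; "ee_rot": TCP orientation; "wrist_force": force on the tool from outside, world axes, zero at the start; "moment": the same for the moment, N m; "width": opening from 0.0 (shut) to 1.0 (fully open).
Only numpy, scipy, OpenCV 4.12 (cv2) and the standard library are available. Lean on these libraries where they do the work, as an engineer would, in place of code of your own. Each camera call takes 0.05 s, during which the arm holds its last target.

## Task

Take the blue-handled key out of its wooden stand and push it straight down into the round lock on the lid of the medicine box until it is fully home; the discs inside stick, so wiggle the key from side to side under a light push instead of forcing it. Then turn the key about a quarter turn clockwise, up to its stop, so that the brass bolt is drawn back against its spring, and finish while still gripping the key and holding it turned so that I can lift the lid. Do not disturb the tub or the honey jar.

Things in the scene. Friction and masses are not known exactly. Their poses are not given: they have to be found in the camera images.
- key_grip (a point): centre of the key's flat blue plastic handle, half-way up: 36 mm wide along this point's x, 12 mm thick along y (grasp across y), 36 mm tall; z up along the key, which starts upright, tip down. 60 g, 78 mm tall in all
- key_tip (a point): centre of the lower end of the key, 60 mm straight below key_grip; same axes. From the handle down runs a round shaft of 6 mm diameter, 42 mm from handle underside to tip; its last 10 mm carry a flat steel bit 22 mm wide along x and 6 mm thick along y, its lower edge rounded (the same after a half turn)
- key_stand: fixed wooden block 58 x 58 x 40 mm with a slot 25 x 9 mm, 30 mm deep in its top, in which the key stands; origin under its centre, slot along x
- medicine_box: white box with grey lid, fixed, 124 mm along its x, 170 mm along its y, lid top 80 mm up; origin under its centre. The bolt is at its -x side
- lock_mouth (a point): centre of the round mouth (31 mm wide) of the steel lock boss on the lid, 86 mm above the worktop. z up. Below it lie an upper brass disc (its face 1.5 mm down), a lower disc (8.5 mm down) and the lock plug (15.5 mm down), each with a 24 x 8 mm slot for the key's bit; the plug's slot lies along this point's x when at rest
- lock_seat (a point): floor of the plug's slot, 27.5 mm below lock_mouth, where the key's tip rests when home. The discs start turned 0.40 to 0.52 rad off x, one one way and one the other; each can stand up to 0.6 rad either way, with friction. The bit stops on each disc and on the plug; pressed lightly (5 N) and swung about z up to 0.6 rad either way it drops in
- lock_plug (a joint): turn of the lock plug, rad: 0 at rest, growing clockwise seen from above to the stop at 1.4; a spring turns it back (0.04 N m at rest, 0.12 N m at the stop). The bit has about 0.1 rad of play in it. It draws back a brass bolt at the front of the lid by 12 mm
- tablet_tub: green tub with white lid, 57 mm wide, 80 mm tall, loose; origin under its centre; leave alone
- honey_jar: amber jar with cork lid, 55 mm wide, 81 mm tall, loose; origin under its centre; leave alone

How it is judged:
On the way, in this order (a step that is already met when the one before it is completed fails the run):
1. the key is drawn out of its stand and carried above the lid of the box (horizontal distance between key_tip and lock_mouth below 0.06 m and z of key_tip in the frame of lock_mouth above -0.004 m), for 0.1 s.
2. the key is fully home in the lock, with the lock not yet turned (z of key_tip in the frame of lock_seat below 0.0025 m and horizontal distance between key_tip and lock_seat below 0.004 m and angle between key_tip's own z axis and vertical below 0.12 rad and value of joint lock_plug below 0.3 rad), for 0.1 s.
At the end, for the whole second after the job is handed in: the key is fully home (tip within 2.5 mm of the slot floor, 4 mm sideways, upright within 7 degrees), the lock plug is turned past 1.2 rad (stop at 1.4) and the fingers still grip the key (more than 2 N), all through the last second (z of key_tip in the frame of lock_seat below 0.0025 m and horizontal distance between key_tip and lock_seat below 0.004 m and angle between key_tip's own z axis and vertical below 0.12 rad and value of joint lock_plug above 1.2 rad and contact force between the fingers and box_key above 2 N); the arm keeps its last pose, push and grip.
It fails at once if the key is forced into the lock (more than 80 N) (contact force between box_key and medicine_box above 80 N).
It fails at once if a bystander (tub, jar) is moved by more than 25 mm (distance of any of tablet_tub, honey_jar from where it was at the start of the episode above 0.025 m).
It also fails if it takes over 58 s, if anything falls off the work surface, if the arm or the gripper's body presses on something with over 40 N, if the wrist force passes 120 N, or if a joint passes its speed limit or range.

## Working session

There is one attempt and no reset: what is moved stays moved. The work goes in short steps, Python scripts to look and compute and a tool call to move; the robot and the scene stay as the last step left them, time stands still between calls to the robot, and variables do not carry over. Pictures are saved under pics/ and viewed, and the job is handed in when it is done.

Besides the shell and the picture viewer there is one more tool, called in YAML: its name, and indented under it one key for each argument. send_rows: Moves the arm, as the interface text tells. Its arguments: {"type":"object","properties":{"steps":{"type":"array","items":{"type":"object","properties":{"translation":{"type":"array","items":{"type":"number"}},"twist":{"type":"array","items":{"type":"number"}}}}},"jaw":{"type":"number"},"squeeze":{"type":"number"}},"required":["steps"]}

```bash
ls; mkdir -p pics; cat > h.py <<'E'
import numpy as np, cv2
from workcell import manip, capture, models
def save(c,n): cv2.imwrite('pics/'+n+'.png', c['color'][:,:,::-1])
def world(c):
    K=c['camera_matrix'];d=c['depth'];v,u=np.mgrid[0:384,0:512]
    P=np.stack([(u-K[0,2])/K[0,0]*d,(v-K[1,2])/K[1,1]*d,d],-1)
    return (P-c['t'])@c['R']
E
python3 - <<'E'
from h import *
s=manip.read_state();print(s)
for n in ['scene','top']:
    c=capture(n);save(c,n+'0');np.savez(n+'0.npz',**{k:v for k,v in c.items() if isinstance(v,np.ndarray)})
    W=world(c)
    for q in ['key_grip','key_stand','medicine_box','lock_mouth','tablet_tub','honey_jar']:
        try:
            for r in models.outline_of(c,q)[:1]:
                m=r['mask']&(c['depth']>0);P=W[m];print(n,q,round(r['p'],2),r['position'],m.sum(),np.median(P,0).round(4),P.min(0).round(3),P.max(0).round(3))
        except Exception as e: print(n,q,e)
E
```

```text
pics
{'time': 0.0, 'joint_pos': array([-1.38961979e+00,  4.80838513e-01,  1.59685652e+00, -2.58659745e-05,
        1.06515192e+00, -4.65583094e-02]), 'joint_velocities': array([0.00136448, 0.00119458, 0.00048019, 0.00112917, 0.0014481 ,
       0.00060454]), 'tau': array([ 6.52806499e-03, -9.50642395e+01, -4.30179119e+01,  5.53419959e-04,
        1.21060421e-02,  1.93322580e-05]), 'ee_pos': array([ 0.14671369, -0.63279127,  0.23067455]), 'ee_rot': array([ 9.93523198e-01,  1.13627730e-01, -5.34659568e-05, -6.24967198e-04]), 'wrist_force': array([-0.433756  , -0.63288356, -0.39182851]), 'moment': array([0.01889655, 0.00152413, 0.01265325]), 'width': 1.0007532274567685}
scene key_grip 0.53 [285.5, 186.3] 122 [0.4691 0.0399 0.0729] [ 0.454 -0.181 -0.109] [0.669 0.045 0.09 ]
scene key_stand 0.74 [281.5, 199.2] 389 [0.457  0.0524 0.0314] [0.441 0.01  0.001] [0.506 0.07  0.045]
scene medicine_box 0.75 [164.1, 233.3] 3550 [0.5184 0.4292 0.0784] [ 0.476  0.272 -0.004] [0.716 0.505 0.093]
scene lock_mouth 0.91 [167.3, 239.5] 3456 [0.5176 0.4302 0.0785] [ 0.476  0.282 -0.002] [0.681 0.505 0.093]
scene tablet_tub 0.84 [261.3, 220.3] 547 [0.4173 0.1885 0.0608] [ 0.401  0.123 -0.001] [0.459 0.206 0.083]
scene honey_jar 0.71 [338.8, 169.6] 436 [ 0.4424 -0.1696  0.0504] [ 0.219 -0.327 -0.002] [0.553 0.124 0.312]
top key_grip 0.52 [281.1, 203.7] 35 [0.4707 0.0384 0.0895] [0.458 0.032 0.074] [0.487 0.044 0.094]
top key_stand 0.82 [277.1, 208.9] 337 [0.4706 0.0413 0.0407] [ 0.445  0.007 -0.001] [0.514 0.068 0.049]
top medicine_box 0.89 [154.4, 177.4] 2574 [0.5473 0.4086 0.0816] [ 0.481  0.32  -0.   ] [0.626 0.5   0.098]
top lock_mouth 0.58 [151.1, 176.1] 2672 [0.5485 0.408  0.0815] [ 0.481  0.32  -0.005] [0.646 0.519 0.098]
top tablet_tub 0.87 [229.1, 214.8] 308 [0.4324 0.1778 0.0802] [ 0.406  0.152 -0.005] [0.473 0.209 0.087]
top honey_jar 0.55 [354.3, 212.5] 336 [ 0.4532 -0.1769  0.0796] [ 0.429 -0.209  0.008] [ 0.481 -0.157  0.087]
```

```bash
python3 - <<'E'
import cv2,numpy as np
a=cv2.imread('pics/top0.png');b=cv2.imread('pics/scene0.png')
x=cv2.resize(a[120:260,90:300],(800,533),interpolation=cv2.INTER_CUBIC);cv2.imwrite('pics/topz.png',x)
x=cv2.resize(b[150:300,90:310],(800,545),interpolation=cv2.INTER_CUBIC);cv2.imwrite('pics/scz.png',x)
E
```

```text
(no output)
```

View pics/topz.png

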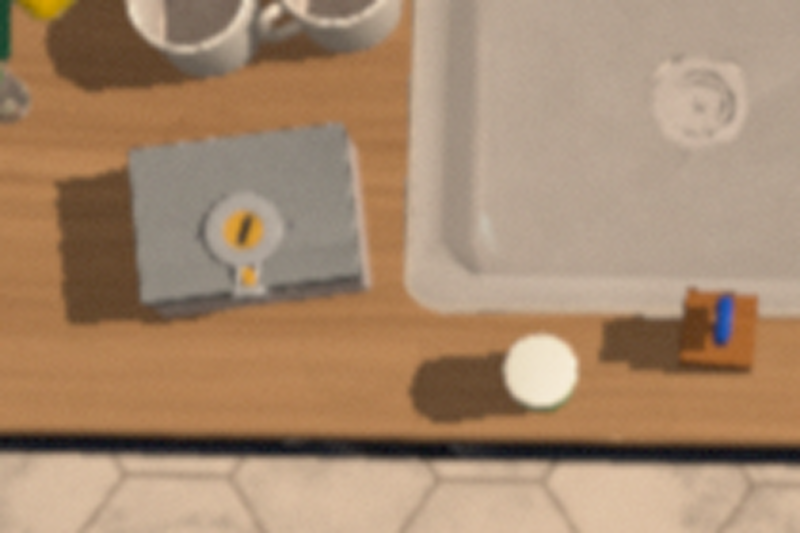

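View pics/scz.png

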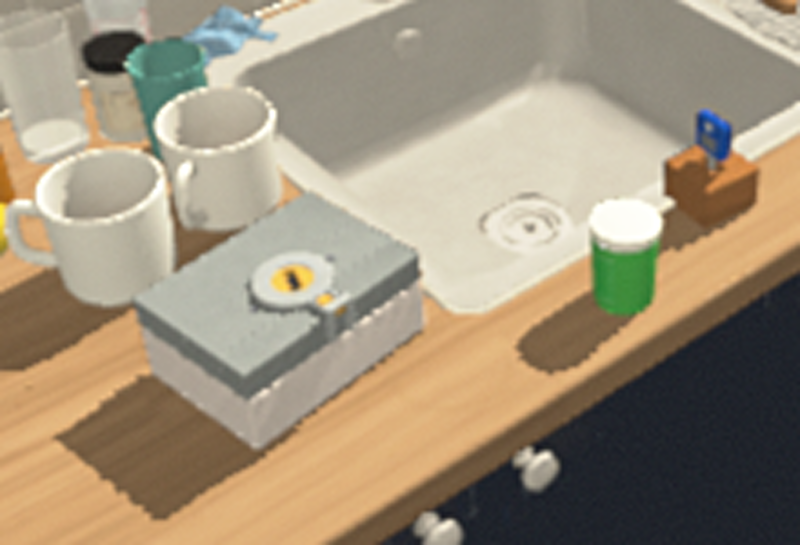

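View pics/scene0.png

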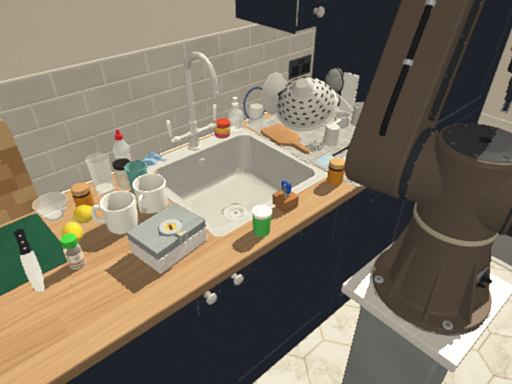

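```bash
python3 - <<'E'
from h import *
c=dict(np.load('top0.npz'));W=world(c);im=c['color'].astype(int);d=c['depth']
K=c['camera_matrix'];print(K.tolist())
def atz(u,v,z):
    r=c['R'].T@np.array([(u-K[0,2])/K[0,0],(v-K[1,2])/K[1,1],1.]);o=-c['R'].T@c['t'];return (o+r*(z-o[2])/r[2])
def px(zu,zv): return 90+zu*210/800-0.37, 120+zv*140/533-0.37
for n,(a,b),z in [('disc',(244,230),.085),('stA',(688,290),.04),('stB',(757,296),.04),('stC',(750,369),.04),('stD',(681,363),.04),('k1',(725,297),.096-.018),('k2',(722,345),.078),
  ('bx1',(128,152),.08),('bx2',(347,125),.08),('bx3',(362,285),.08),('bx4',(142,305),.08),('tub',(541,371),.08),('boss',(244,230),.086),('bolt',(249,275),.085),('s1',(249,213),.0845),('s2',(241,246),.0845)]:
    print(n,atz(*px(a,b),z).round(4))
blue=(im[...,2]>im[...,0]+60)&(im[...,2]>120);blue[:,:255]=0;blue[:,300:]=0;blue[:180]=0;blue[230:]=0
P=W[blue];print(blue.sum(),P.mean(0),np.ptp(P,axis=0)); 
yel=(im[...,0]>im[...,2]+90)&(np.abs(W[...,0]-.545)<.09)&(np.abs(W[...,1]-.41)<.09);v,u=np.where(yel);print(list(zip(u,v)))
print((-c['R'].T@c['t']))
E
```

```text
[[444.66413406392763, 0.0, 249.66205308160758], [0.0, 444.66413406392763, 193.9142881013687], [0.0, 0.0, 1.0]]
disc [0.5378 0.4095 0.085 ]
stA [0.5044 0.0616 0.04  ]
stB [0.5005 0.0063 0.04  ]
stC [0.4415 0.0118 0.04  ]
stD [0.4454 0.0667 0.04  ]
k1 [0.4927 0.0348 0.078 ]
k2 [0.455  0.0369 0.078 ]
bx1 [0.5999 0.505  0.08  ]
bx2 [0.625 0.334 0.08 ]
bx3 [0.4969 0.3168 0.08  ]
bx4 [0.4782 0.4861 0.08  ]
tub [0.4321 0.1764 0.08  ]
boss [0.5376 0.4093 0.086 ]
bolt [0.5024 0.4037 0.085 ]
s1 [0.5515 0.4064 0.0845]
s2 [0.5252 0.4112 0.0845]
27 [0.47534073 0.03577404 0.08907956] [0.02991429 0.00659319 0.01041954]
[(np.int64(133), np.int64(155)), (np.int64(138), np.int64(155)), (np.int64(184), np.int64(156)), (np.int64(185), np.int64(156)), (np.int64(184), np.int64(157)), (np.int64(185), np.int64(157)), (np.int64(186), np.int64(157)), (np.int64(188), np.int64(157)), (np.int64(187), np.int64(158)), (np.int64(188), np.int64(158)), (np.int64(185), np.int64(159)), (np.int64(188), np.int64(159)), (np.int64(185), np.int64(160)), (np.int64(186), np.int64(160)), (np.int64(187), np.int64(160)), (np.int
[... 22047 characters left out ...]
t64(173), np.int64(211)), (np.int64(174), np.int64(211)), (np.int64(175), np.int64(211)), (np.int64(176), np.int64(211)), (np.int64(177), np.int64(211)), (np.int64(178), np.int64(211)), (np.int64(179), np.int64(211)), (np.int64(180), np.int64(211)), (np.int64(181), np.int64(211)), (np.int64(182), np.int64(211)), (np.int64(183), np.int64(211)), (np.int64(184), np.int64(211)), (np.int64(185), np.int64(211)), (np.int64(186), np.int64(211)), (np.int64(166), np.int64(212)), (np.int64(180), np.int64(212)), (np.int64(181), np.int64(212)), (np.int64(182), np.int64(212)), (np.int64(184), np.int64(212)), (np.int64(185), np.int64(212)), (np.int64(186), np.int64(212))]
[0.26965768 0.1308987  1.37584158]
```

send_rows:
  steps:
    - {"translation":[1.94,2.53,0],"twist":[0,0,6.5]}
    - {"translation":[1.94,2.53,0],"twist":[0,0,6.5]}
    - {"translation":[1.94,2.53,0],"twist":[0,0,6.5]}
    - {"translation":[1.94,2.53,0],"twist":[0,0,6.5]}
    - {"translation":[1.94,2.53,0],"twist":[0,0,6.5]}

```text
time: 1.12
ee_pos: [0.2444, -0.5055, 0.2313]
ee_rot: [0.921, 0.39, 0.0, 0.0]
wrist_force: [0.5, 0.3, 0.8]
width: 0.997
```

send_rows:
  steps:
    - {"translation":[1.94,2.53,0],"twist":[0,0,6.5]}
    - {"translation":[1.94,2.53,0],"twist":[0,0,6.5]}
    - {"translation":[1.94,2.53,0],"twist":[0,0,6.5]}
    - {"translation":[1.94,2.53,0],"twist":[0,0,6.5]}
    - {"translation":[1.94,2.53,0],"twist":[0,0,6.5]}

```text
time: 1.53
ee_pos: [0.3415, -0.3789, 0.2315]
ee_rot: [0.775, 0.632, 0.0, 0.0]
wrist_force: [0.2, 0.2, -0.3]
width: 1.005
```

send_rows:
  steps:
    - {"translation":[1.94,2.53,0],"twist":[0,0,6.5]}
    - {"translation":[1.94,2.53,0],"twist":[0,0,6.5]}
    - {"translation":[0.72,2.82,0],"twist":[0,0,6.5]}
    - {"translation":[0.72,2.82,0],"twist":[0,0,6.5]}
    - {"translation":[0.72,2.82,0],"twist":[0,0,6.5]}

```text
time: 1.95
ee_pos: [0.4015, -0.2436, 0.2314]
ee_rot: [0.567, 0.824, 0.0, 0.0]
wrist_force: [0.3, -0.0, -0.3]
width: 1.0
```

send_rows:
  steps:
    - {"translation":[0.72,2.82,0],"twist":[0,0,6.5]}
    - {"translation":[0.72,2.82,0],"twist":[0,0,6.5]}
    - {"translation":[0.72,2.82,0],"twist":[0,0,6.5]}
    - {"translation":[0.72,2.82,0],"twist":[0,0,6.5]}
    - {"translation":[0.72,2.82,0],"twist":[0,0,6.5]}

```text
time: 2.37
ee_pos: [0.4374, -0.1026, 0.2315]
ee_rot: [0.314, 0.949, 0.0, 0.0]
wrist_force: [0.9, -0.5, 0.7]
width: 1.0
```

send_rows:
  steps:
    - {"translation":[0.72,2.82,0],"twist":[0,0,6.5]}
    - {"translation":[0.72,2.82,0],"twist":[0,0,6.5]}
    - {"translation":[0.72,2.82,0],"twist":[0,0,6.5]}
    - {"translation":[0.72,2.82,0],"twist":[0,0,6.5]}
    - {"translation":[0.72,2.82,0],"twist":[0,0,6.5]}

```text
time: 2.78
ee_pos: [0.4734, 0.0385, 0.2315]
ee_rot: [0.036, 0.999, -0.0, 0.0]
wrist_force: [1.2, 0.1, 0.9]
width: 1.001
```

```bash
cat >> h.py <<'E'
from scipy.spatial.transform import Rotation as Rn
def wsnap(tag):
    s=manip.read_state();c=capture('wrist')
    np.savez(tag+'.npz',p=s['ee_pos'],q=s['ee_rot'],**{k:v for k,v in c.items() if isinstance(v,np.ndarray)})
    save(c,tag);print(s['time'],s['ee_pos'].round(4),s['ee_rot'].round(4))
    return c
class WV:
    def __init__(s,tag):
        s.d=dict(np.load(tag+'.npz'));K=s.d['camera_matrix'];s.K=K;T=s.d['tool_from_camera']
        R=Rn.from_quat(s.d['q']).as_matrix();s.Rw=R@T[:3,:3];s.o=s.d['p']+R@T[:3,3]
    def ray(s,u,v):
        K=s.K;x=(np.asarray(u)-K[0,2])/K[0,0];y=(np.asarray(v)-K[1,2])/K[1,1];r=np.hypot(x,y)+1e-9
        a=np.stack([np.sin(r)*x/r,np.sin(r)*y/r,np.cos(r)],-1);return a@s.Rw.T
    def atz(s,u,v,z):
        r=s.ray(u,v);return s.o+r*((z-s.o[2])/r[...,2])[...,None]
    def px(s,X):
        c=(np.asarray(X)-s.o)@s.Rw;n=np.hypot(c[...,0],c[...,1])+1e-12;th=np.arctan2(n,c[...,2])
        return np.stack([s.K[0,2]+s.K[0,0]*th*c[...,0]/n,s.K[1,2]+s.K[1,1]*th*c[...,1]/n],-1)
    def rect(s,cx,cy,z,h,n=600):
        # orthographic-on-plane view: image up=+x, left=+y
        g=np.linspace(h,-h,n);X,Y=np.meshgrid(cx+g,cy+g,indexing='ij')
        p=s.px(np.stack([X,Y,np.full_like(X,z)],-1)).astype(np.float32)
        return cv2.remap(s.d['color'],p[...,0],p[...,1],cv2.INTER_CUBIC)[:,:,::-1]
E
python3 - <<'E'
from h import *
c=wsnap('w1');v=WV('w1');print(v.K.tolist(),v.o)
x=v.px(np.array([[.473,.0366,.04],[.473,.0366,.096]]));print(x)
E
```

```text
2.7833 [0.4734 0.0385 0.2315] [ 3.600e-02  9.994e-01 -0.000e+00  2.000e-04]
[[297.3186396354542, 0.0, 254.4551975397754], [0.0, 297.3186396354542, 195.7223240273151], [0.0, 0.0, 1.0]] [0.39764637 0.04282598 0.37523043]
[[253.46904587 172.94144228]
 [253.34402294 185.60795264]]
```

View pics/w1.png

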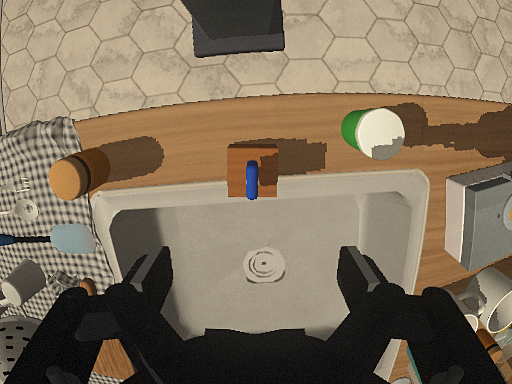

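```bash
python3 - <<'E'
from h import *
v=WV('w1')
a=v.rect(.473,.0366,.096,.05,390);b=v.rect(.473,.0366,.04,.05,390)
cv2.imwrite('pics/w1r.png',np.hstack([a,b]))
E
```

```text
(no output)
```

View pics/w1r.png

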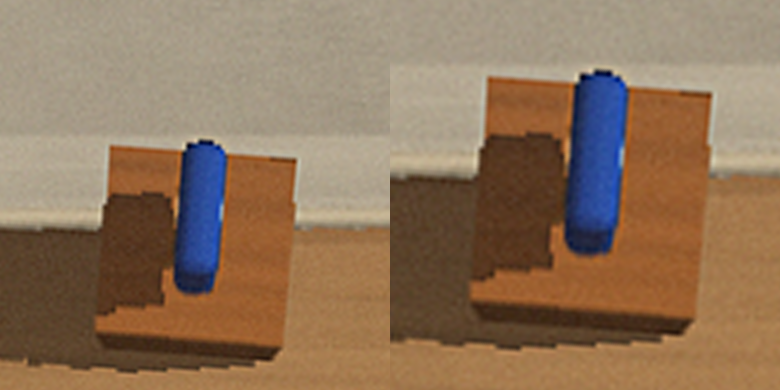

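send_rows:
  steps:
    - {"translation":[-0.07,-0.17,-3.0],"twist":[0,0,0]}
    - {"translation":[-0.07,-0.17,-3.0],"twist":[0,0,0]}
    - {"translation":[0,0,-3.0],"twist":[0,0,0]}
    - {"translation":[0,0,-3.0],"twist":[0,0,0]}
    - {"translation":[0,0,-2.5],"twist":[0,0,0]}
  jaw: 50
  squeeze: 80

```text
time: 3.25
ee_pos: [0.4715, 0.0336, 0.0848]
ee_rot: [0.039, 0.999, -0.0, -0.0]
wrist_force: [0.0, 0.1, -0.3]
width: 0.502
```

send_rows:
  steps:
    - {"translation":[0,0,-1.5],"twist":[0,0,0]}
    - {"translation":[0,0,-1.0],"twist":[0,0,0]}
    - {"translation":[0,0,-0.7],"twist":[0,0,0]}
    - {"translation":[0,0,-0.35],"twist":[0,0,0]}
    - {"translation":[0,0,0],"twist":[0,0,0]}

```text
time: 3.67
ee_pos: [0.472, 0.0336, 0.0508]
ee_rot: [0.039, 0.999, 0.0, 0.0]
wrist_force: [-0.4, 0.9, 1.0]
width: 0.5
```

send_rows:
  steps:
    - {"translation":[0,0.15,0],"twist":[0,0,0]}
    - {"translation":[0,0,0],"twist":[0,0,0]}
    - {"translation":[0,0,0],"twist":[0,0,0]}
    - {"translation":[0,0,0],"twist":[0,0,0]}
    - {"translation":[0,0,0],"twist":[0,0,0]}
  jaw: 0
  squeeze: 80

```text
time: 4.08
ee_pos: [0.4725, 0.0352, 0.0516]
ee_rot: [0.039, 0.999, 0.0, 0.001]
wrist_force: [-0.5, 1.0, 6.8]
width: 0.13
```

send_rows:
  steps:
    - {"translation":[0,0,0],"twist":[0,0,0]}
    - {"translation":[0,0,0],"twist":[0,0,0]}
    - {"translation":[0,0,0],"twist":[0,0,0]}
    - {"translation":[0,0,0],"twist":[0,0,0]}
    - {"translation":[0,0,0],"twist":[0,0,0]}

```text
time: 4.5
ee_pos: [0.4725, 0.0352, 0.0516]
ee_rot: [0.039, 0.999, 0.0, 0.001]
wrist_force: [-0.8, 1.2, 7.0]
width: 0.127
```

```bash
python3 - <<'E'
from h import *
wsnap('w2');s=manip.read_state();print(s['wrist_force'],s['moment'],s['width'])
E
```

```text
4.5 [0.4725 0.0352 0.0516] [3.880e-02 9.992e-01 1.000e-04 8.000e-04]
[-0.81720782  1.80165123  6.19707456] [ 0.29514312  0.01780361 -0.01069759] 0.1312738923568952
```

View pics/w2.png

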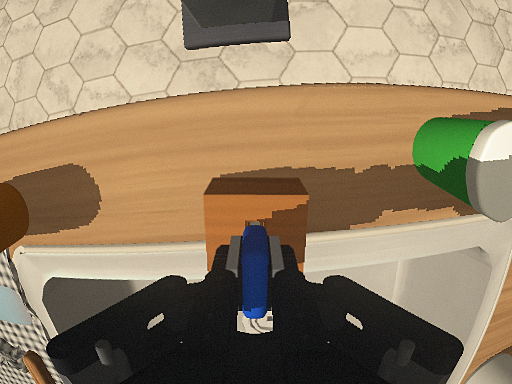

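send_rows:
  steps:
    - {"translation":[0,0,0.6],"twist":[0,0,0]}
    - {"translation":[0,0,2.0],"twist":[0,0,0]}
    - {"translation":[0,0,3.5],"twist":[0,0,0]}
    - {"translation":[0,0,4.0],"twist":[0,0,0]}
    - {"translation":[0,0,4.0],"twist":[0,0,0]}

```text
time: 4.97
ee_pos: [0.4709, 0.0351, 0.1938]
ee_rot: [0.039, 0.999, -0.0, -0.001]
wrist_force: [1.7, 0.8, -0.3]
width: 0.13
```

send_rows:
  steps:
    - {"translation":[0.6,2.5,0.75],"twist":[0,0,1]}
    - {"translation":[0.7,3.5,0],"twist":[0,0,1.5]}
    - {"translation":[0.7,3.5,0],"twist":[0,0,1.5]}
    - {"translation":[0.7,3.5,0],"twist":[0,0,1.5]}
    - {"translation":[0.7,3.5,0],"twist":[0,0,1.5]}

```text
time: 5.38
ee_pos: [0.5058, 0.2017, 0.2003]
ee_rot: [-0.023, 1.0, 0.0, 0.0]
wrist_force: [1.6, 0.3, -0.4]
width: 0.127
```

send_rows:
  steps:
    - {"translation":[0.7,3.5,0],"twist":[0,0,1.5]}
    - {"translation":[0.7,3.5,0],"twist":[0,0,1.5]}
    - {"translation":[0.7,3.5,0],"twist":[0,0,1.5]}
    - {"translation":[0.7,3.5,0],"twist":[0,0,1]}
    - {"translation":[0.7,3.5,0],"twist":[0,0,0]}

```text
time: 5.8
ee_pos: [0.5406, 0.3769, 0.2]
ee_rot: [-0.071, 0.997, 0.0, 0.0]
wrist_force: [0.5, 0.7, -0.7]
width: 0.127
```

send_rows:
  steps:
    - {"translation":[0.1,3.0,0],"twist":[0,0,0]}
    - {"translation":[0,0.5,0],"twist":[0,0,0]}
    - {"translation":[0,0,0],"twist":[0,0,0]}
    - {"translation":[0,0,0],"twist":[0,0,0]}
    - {"translation":[0,0,0],"twist":[0,0,0]}

```text
time: 6.22
ee_pos: [0.5416, 0.4089, 0.1995]
ee_rot: [-0.07, 0.998, -0.0, -0.0]
wrist_force: [0.8, -0.5, -0.3]
width: 0.132
```

```bash
python3 - <<'E'
from h import *
wsnap('w3');s=manip.read_state();print(s['wrist_force'],s['moment'],s['width'],s['joint_pos'])
v=WV('w3')
a=v.rect(.5377,.4094,.0845,.05,390);cv2.imwrite('pics/w3r.png',np.hstack([a,v.rect(.5377,.4094,.08,.1,390)]))
E
```

```text
6.2167 [0.5416 0.4089 0.1995] [-7.000e-02  9.975e-01 -3.000e-04 -2.000e-04]
[-0.31270858 -0.3689375  -1.01110329] [ 0.01382936  0.03330679 -0.02529801] 0.13258067155948988 [ 6.01897971e-01  5.50191850e-01  1.55632649e+00 -2.09540935e-04
  1.03543756e+00 -1.10840315e+00]
```

View pics/w3.png

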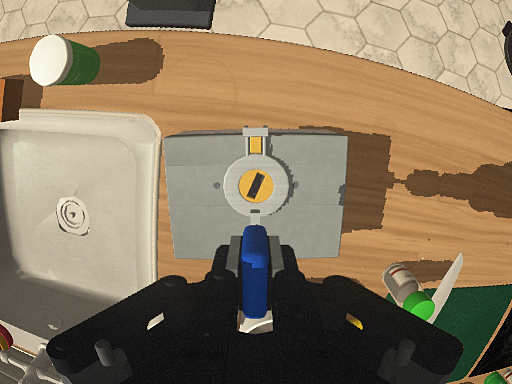

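View pics/w3r.png

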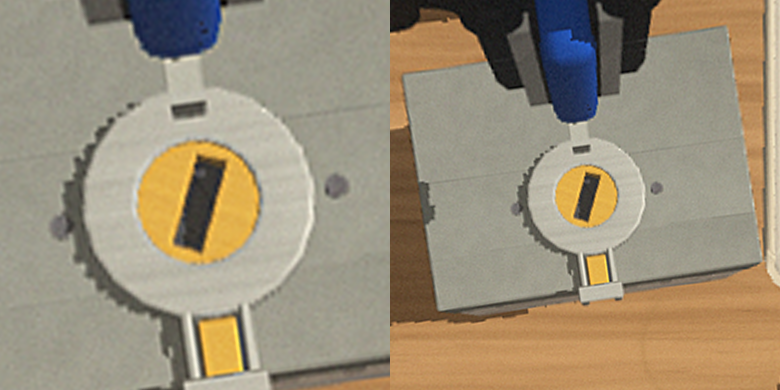

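```bash
python3 - <<'E'
from h import *
v=WV('w3');im=v.d['color']
# yellow disc fit at z=.086
c0=np.array([.536,.4083])
r=v.rect(c0[0],c0[1],.086,.03,480)[:,:,::-1]
hsv=cv2.cvtColor(np.ascontiguousarray(r),cv2.COLOR_RGB2HSV)
m=((hsv[...,0]>12)&(hsv[...,0]<32)&(hsv[...,1]>120)).astype(np.uint8)
n,l,st,ce=cv2.connectedComponentsWithStats(m);
Y,X=np.mgrid[:480,:480];m=m&((np.hypot(X-240,Y-240)<170))
ct=np.vstack(cv2.findContours(m.astype(np.uint8),cv2.RETR_EXTERNAL,cv2.CHAIN_APPROX_NONE)[0])
h=cv2.convexHull(ct);e=cv2.fitEllipse(h);print(e)
s=.06/479
print('center',c0[0]+(239.5-e[0][1])*s,c0[1]+(239.5-e[0][0])*s,'dia',np.array(e[1])*s)
dark=(hsv[...,2]<95)&(np.hypot(X-e[0][0],Y-e[0][1])<105)
dk=dark.astype(np.uint8);mr=cv2.minAreaRect(np.argwhere(dk)[:,::-1].astype(np.float32));print('slot',mr,dk.sum()*s*s*1e6)
ys,xs=np.where(dk);C=np.cov(np.stack([-ys,-xs]));w,V=np.linalg.eigh(C);a=V[:,1];print('slot yaw',np.arctan(a[1]/a[0]),'cen',c0[0]+(239.5-ys.mean())*s,c0[1]+(239.5-xs.mean())*s)
cv2.imwrite('pics/lk.png',r[:,:,::-1])
R=Rn.from_quat(v.d['q']).as_matrix();p=v.d['p']
def tool(x,y,z): return p+R@np.array([x,y,z])
for nm,P in [('tipc',(0,0,.041)),('tip+x',(.011,0,.041)),('tip-x',(-.011,0,.041)),('tip-x+y',(-.011,.003,.041)),('tip-x-y',(-.011,-.003,.041)),('hb',(-.018,0,-.001)),('ht-',(-.018,0,-.037)),('ht+',(.018,0,-.037))]:
    print(nm,v.px(tool(*P)).round(1))
z=cv2.resize(im[195:335,205:305],None,fx=5.6,fy=4.2,interpolation=cv2.INTER_CUBIC)[:,:,::-1]
z=cv2.resize(im[200:330,195:315],None,fx=4.5,fy=4.5,interpolation=cv2.INTER_CUBIC)[:,:,::-1];cv2.imwrite('pics/kz.png',z)
E
```

```text
((238.85931396484375, 243.87261962890625), (247.8087921142578, 248.90696716308594), 122.5158920288086)
center 0.5354522814661078 0.40838025294803626 dia [0.03104077 0.03117833]
slot ((241.57122802734375, 246.29371643066406), (59.51032257080078, 189.1898193359375), 14.836909294128418) 160.80996857579947
slot yaw -0.2640647886650571 cen 0.5351422453557769 0.40799869049803933
tipc [255.5 223.1]
tip+x [255.5 207.6]
tip-x [255.5 237.9]
tip-x+y [259.9 237.9]
tip-x-y [251.1 237.9]
hb [255.8 280.2]
ht- [256.1 321.7]
ht+ [256.4 255. ]
```

View pics/kz.png

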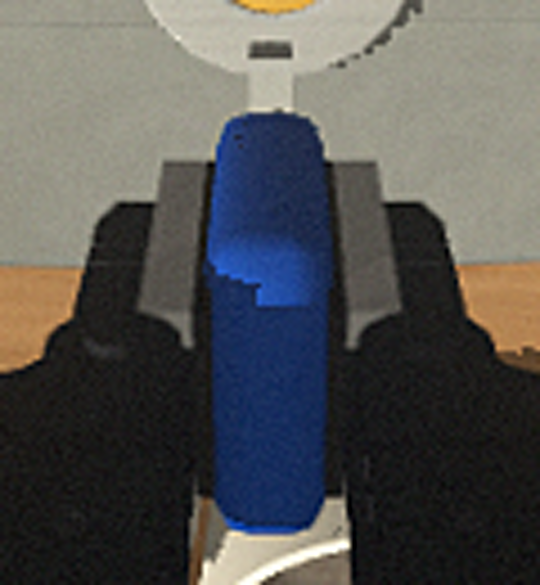

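View pics/lk.png

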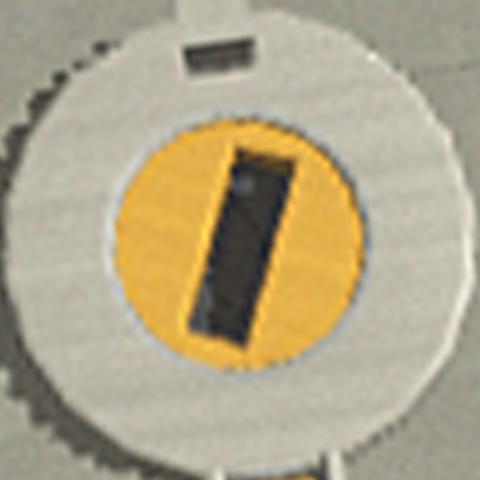

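```bash
python3 - <<'E'
from h import *
v=WV('w3');im=v.d['color']
R=Rn.from_quat(v.d['q']).as_matrix();p=v.d['p']
k=8
z=cv2.resize(im[200:265,215:305],None,fx=k,fy=k,interpolation=cv2.INTER_NEAREST)[:,:,::-1].copy()
def P(x,y,zz): 
    q=v.px(p+R@np.array([x,y,zz]));print((x,y,zz),q.round(1));return tuple(((q-[215,200]+.5)*k).astype(int))
for x in(.011,-.011):
  for zz in (.041,.031):
    a,b=P(x,.003,zz),P(x,-.003,zz);cv2.line(z,a,b,(0,0,255) if x>0 else (0,255,0),1)
for zz in (-.001,-.037):
    a,b=P(.018,.006,zz),P(.018,-.006,zz);cv2.line(z,a,b,(255,255,0),1)
cv2.imwrite('pics/kz2.png',z)
E
```

```text
(0.011, 0.003, 0.041) [260.1 207.6]
(0.011, -0.003, 0.041) [251.  207.6]
(0.011, 0.003, 0.031) [260.4 212.9]
(0.011, -0.003, 0.031) [250.8 212.9]
(-0.011, 0.003, 0.041) [259.9 237.9]
(-0.011, -0.003, 0.041) [251.1 237.9]
(-0.011, 0.003, 0.031) [260.2 244.4]
(-0.011, -0.003, 0.031) [251.  244.4]
(0.018, 0.006, -0.001) [267.5 221.8]
(0.018, -0.006, -0.001) [244.3 221.8]
(0.018, 0.006, -0.037) [271.1 255. ]
(0.018, -0.006, -0.037) [241.6 255. ]
```

View pics/kz2.png

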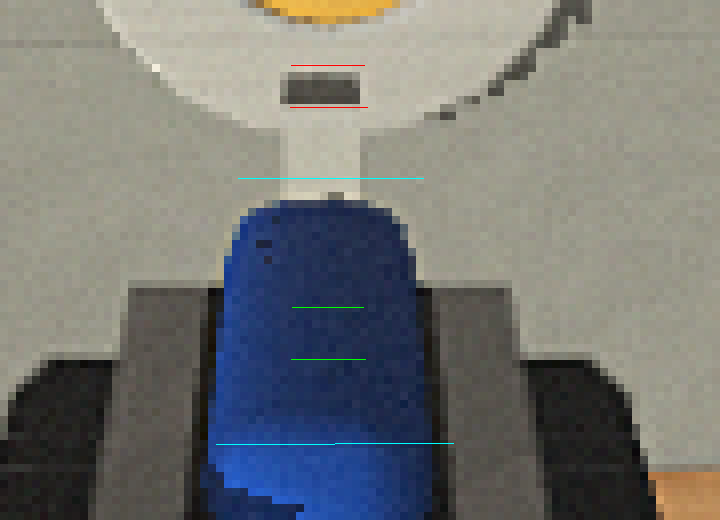

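send_rows:
  steps:
    - {"translation":[-0.15,0,-1.3],"twist":[0,0,-5.0]}
    - {"translation":[-0.15,0,-1.4],"twist":[0,0,-5.0]}
    - {"translation":[-0.15,0,-1.4],"twist":[0,0,-5.0]}
    - {"translation":[-0.17,0,-1.4],"twist":[0,0,-5.0]}
    - {"translation":[0,0,-1.0],"twist":[0,0,-3.1]}

```text
time: 6.68
ee_pos: [0.5352, 0.4086, 0.1335]
ee_rot: [0.134, 0.991, -0.0, -0.0]
wrist_force: [-0.5, -0.1, -0.6]
width: 0.13
```

send_rows:
  steps:
    - {"translation":[0,0,0],"twist":[0,0,0]}
    - {"translation":[0,0,0],"twist":[0,0,0]}
    - {"translation":[0,0,0],"twist":[0,0,0]}
    - {"translation":[0,0,0],"twist":[0,0,0]}
    - {"translation":[0,0,0],"twist":[0,0,0]}

```text
time: 7.1
ee_pos: [0.5361, 0.4102, 0.1352]
ee_rot: [0.131, 0.991, 0.0, 0.0]
wrist_force: [0.2, -0.1, -0.9]
width: 0.128
```

```bash
python3 - <<'E'
from h import *
wsnap('w4');s=manip.read_state();print(s['wrist_force'],s['moment'])
v=WV('w4');im=v.d['color']
R=Rn.from_quat(v.d['q']).as_matrix();p=v.d['p'];print('yaw',np.arctan2(-R[1,0],-R[0,0]))
k=6;x0,y0=195,150
z=cv2.resize(im[y0:250,x0:325],None,fx=k,fy=k,interpolation=cv2.INTER_NEAREST)[:,:,::-1].copy()
def P(x,y,zz): 
    q=v.px(p+R@np.array([x,y,zz]));return tuple(((q-[x0,y0]+.5)*k).astype(int))
for zz in (.041,.031):
    cv2.line(z,P(.011,.003-.0005,zz),P(.011,-.003-.0005,zz),(0,0,255),1)
t=np.linspace(0,2*np.pi,60)
C=np.stack([.5355+.0155*np.cos(t),.4084+.0155*np.sin(t),0*t+.086],-1)
q=((v.px(C)-[x0,y0]+.5)*k).astype(np.int32);cv2.polylines(z,[q],True,(0,255,0),1)
cv2.imwrite('pics/k4.png',z)
E
```

```text
7.1 [0.5361 0.4102 0.1352] [1.306e-01 9.914e-01 4.000e-04 5.000e-04]
[ 0.48609217 -0.16150284 -1.15073115] [-0.07383313 -0.01293546  0.02087659]
yaw -0.2618941726099763
```

View pics/k4.png

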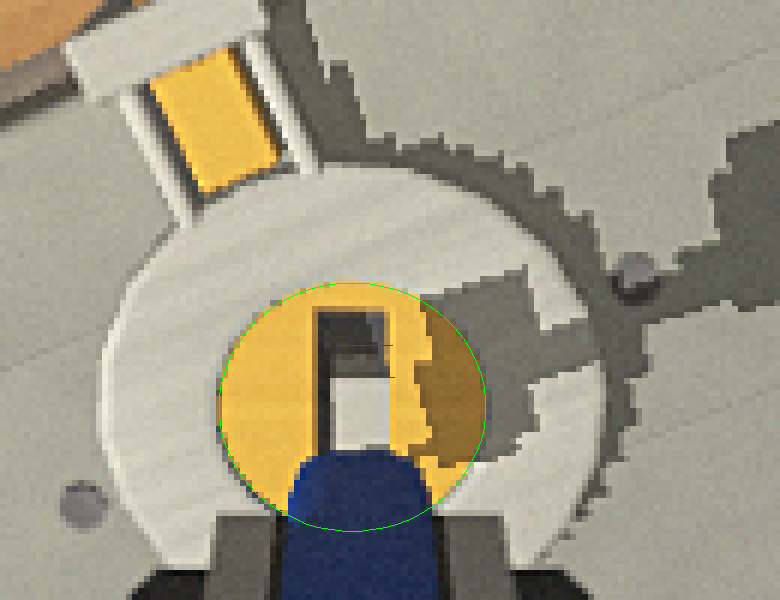

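send_rows:
  steps:
    - {"translation":[-0.03,-0.12,0],"twist":[0,0,0]}
    - {"translation":[0,0,-0.4],"twist":[0,0,0]}
    - {"translation":[0,0,-0.4],"twist":[0,0,0]}
    - {"translation":[0,0,-0.25],"twist":[0,0,0]}
    - {"translation":[0,0,0],"twist":[0,0,0]}

```text
time: 7.57
ee_pos: [0.5349, 0.4086, 0.1228]
ee_rot: [0.131, 0.991, -0.0, -0.0]
wrist_force: [-0.6, 0.3, -0.1]
width: 0.13
```

send_rows:
  steps:
    - {"translation":[0,0,0],"twist":[0,0,0]}
    - {"translation":[0,0,0],"twist":[0,0,0]}
    - {"translation":[0,0,0],"twist":[0,0,0]}
    - {"translation":[0,0,-0.1],"twist":[0,0,0]}
    - {"translation":[0,0,0],"twist":[0,0,0]}

```text
time: 7.98
ee_pos: [0.5353, 0.4089, 0.1227]
ee_rot: [0.131, 0.991, -0.0, -0.0]
wrist_force: [-0.6, 0.1, -1.0]
width: 0.127
```

send_rows:
  steps:
    - {"translation":[0,0,-0.15],"twist":[0,0,0]}
    - {"translation":[0,0,-0.15],"twist":[0,0,0]}
    - {"translation":[0,0,-0.1],"twist":[0,0,0]}
    - {"translation":[0,0,0],"twist":[0,0,0]}
    - {"translation":[0,0,0],"twist":[0,0,0]}

```text
time: 8.4
ee_pos: [0.5354, 0.409, 0.119]
ee_rot: [0.131, 0.991, 0.0, 0.0]
wrist_force: [-1.3, -0.6, 3.5]
width: 0.134
```

send_rows:
  steps:
    - {"translation":[0,0,-0.03],"twist":[0,0,6]}
    - {"translation":[0,0,0],"twist":[0,0,7]}
    - {"translation":[0,0,0],"twist":[0,0,7]}
    - {"translation":[0,0,0],"twist":[0,0,7]}
    - {"translation":[0,0,0],"twist":[0,0,7]}

```text
time: 8.82
ee_pos: [0.5356, 0.4089, 0.1187]
ee_rot: [-0.168, 0.986, 0.0, 0.0]
wrist_force: [-0.1, -1.1, 3.7]
width: 0.131
```

send_rows:
  steps:
    - {"translation":[0,0,0],"twist":[0,0,4]}
    - {"translation":[0,0,0],"twist":[0,0,4]}
    - {"translation":[0,0,0],"twist":[0,0,3]}
    - {"translation":[0,0,0],"twist":[0,0,2]}
    - {"translation":[0,0,0],"twist":[0,0,2]}

```text
time: 9.23
ee_pos: [0.5356, 0.4088, 0.1186]
ee_rot: [-0.293, 0.956, -0.0, 0.0]
wrist_force: [2.0, -2.6, 3.0]
width: 0.126
```

send_rows:
  steps:
    - {"translation":[0,0,-0.04],"twist":[0,0,1]}
    - {"translation":[0,0,0],"twist":[0,0,2]}
    - {"translation":[0,0,0],"twist":[0,0,2]}
    - {"translation":[0,0,0],"twist":[0,0,2]}
    - {"translation":[0,0,0],"twist":[0,0,1]}

```text
time: 9.65
ee_pos: [0.5356, 0.4087, 0.1181]
ee_rot: [-0.359, 0.933, -0.0, 0.0]
wrist_force: [3.0, -2.7, 1.2]
width: 0.13
```

send_rows:
  steps:
    - {"translation":[0,0,-0.08],"twist":[0,0,-1]}
    - {"translation":[0,0,-0.05],"twist":[0,0,-2]}
    - {"translation":[0,0,0],"twist":[0,0,-2]}
    - {"translation":[0,0,0],"twist":[0,0,-2]}
    - {"translation":[0,0,0],"twist":[0,0,-2]}

```text
time: 10.07
ee_pos: [0.5349, 0.4089, 0.1164]
ee_rot: [-0.282, 0.96, 0.0, -0.0]
wrist_force: [0.9, -1.8, -0.3]
width: 0.125
```

send_rows:
  steps:
    - {"translation":[0,0,-0.15],"twist":[0,0,0]}
    - {"translation":[0,0,-0.15],"twist":[0,0,0]}
    - {"translation":[0,0,-0.15],"twist":[0,0,0]}
    - {"translation":[0,0,0],"twist":[0,0,0]}
    - {"translation":[0,0,0],"twist":[0,0,0]}

```text
time: 10.48
ee_pos: [0.5352, 0.4089, 0.1121]
ee_rot: [-0.284, 0.959, 0.0, -0.0]
wrist_force: [-0.6, -0.1, -0.1]
width: 0.128
```

send_rows:
  steps:
    - {"translation":[0,0,-0.08],"twist":[0,0,-3]}
    - {"translation":[0,0,0],"twist":[0,0,-5]}
    - {"translation":[0,0,0],"twist":[0,0,-5]}
    - {"translation":[0,0,0],"twist":[0,0,-5]}
    - {"translation":[0,0,0],"twist":[0,0,-5]}

```text
time: 10.9
ee_pos: [0.5354, 0.4089, 0.1115]
ee_rot: [-0.085, 0.996, 0.0, 0.0]
wrist_force: [-0.2, 0.2, -0.6]
width: 0.131
```

send_rows:
  steps:
    - {"translation":[0,0,-0.04],"twist":[0,0,-1]}
    - {"translation":[0,0,0],"twist":[0,0,-1]}
    - {"translation":[0,0,0],"twist":[0,0,-1]}
    - {"translation":[0,0,0],"twist":[0,0,-1]}
    - {"translation":[0,0,0],"twist":[0,0,0]}

```text
time: 11.32
ee_pos: [0.5354, 0.409, 0.1113]
ee_rot: [-0.052, 0.999, 0.0, 0.0]
wrist_force: [-1.3, 0.2, 4.0]
width: 0.129
```

send_rows:
  steps:
    - {"translation":[0,0,-0.02],"twist":[0,0,2]}
    - {"translation":[0,0,0],"twist":[0,0,1]}
    - {"translation":[0,0,0],"twist":[0,0,1]}
    - {"translation":[0,0,0],"twist":[0,0,1]}
    - {"translation":[0,0,0],"twist":[0,0,1]}

```text
time: 11.73
ee_pos: [0.5352, 0.4088, 0.1107]
ee_rot: [-0.105, 0.994, -0.0, -0.0]
wrist_force: [0.2, 0.3, -0.7]
width: 0.133
```

send_rows:
  steps:
    - {"translation":[0,0,-0.08],"twist":[0,0,-1]}
    - {"translation":[0,0,0],"twist":[0,0,-1]}
    - {"translation":[0,0,0],"twist":[0,0,-1]}
    - {"translation":[0,0,0],"twist":[0,0,-1]}
    - {"translation":[0,0,0],"twist":[0,0,0]}

```text
time: 12.15
ee_pos: [0.5353, 0.4089, 0.1101]
ee_rot: [-0.068, 0.998, -0.0, -0.0]
wrist_force: [0.8, 0.1, -1.1]
width: 0.125
```

send_rows:
  steps:
    - {"translation":[0,0,-0.15],"twist":[0,0,0]}
    - {"translation":[0,0,-0.15],"twist":[0,0,0]}
    - {"translation":[0,0,-0.1],"twist":[0,0,0]}
    - {"translation":[0,0,0],"twist":[0,0,0]}
    - {"translation":[0,0,0],"twist":[0,0,0]}

```text
time: 12.57
ee_pos: [0.5352, 0.4089, 0.1059]
ee_rot: [-0.069, 0.998, -0.0, -0.0]
wrist_force: [-0.0, 0.1, -0.6]
width: 0.128
```

send_rows:
  steps:
    - {"translation":[0,0,-0.15],"twist":[0,0,0]}
    - {"translation":[0,0,-0.15],"twist":[0,0,0]}
    - {"translation":[0,0,-0.15],"twist":[0,0,0]}
    - {"translation":[0,0,-0.1],"twist":[0,0,0]}
    - {"translation":[0,0,0],"twist":[0,0,0]}

```text
time: 12.98
ee_pos: [0.5353, 0.4088, 0.1004]
ee_rot: [-0.069, 0.998, -0.0, -0.0]
wrist_force: [-0.2, -0.1, -0.2]
width: 0.131
```

send_rows:
  steps:
    - {"translation":[0,0,-0.06],"twist":[0,0,0]}
    - {"translation":[0,0,0],"twist":[0,0,0]}
    - {"translation":[0,0,-0.06],"twist":[0,0,0]}
    - {"translation":[0,0,0],"twist":[0,0,0]}
    - {"translation":[0,0,0],"twist":[0,0,0]}

```text
time: 13.4
ee_pos: [0.5354, 0.409, 0.1]
ee_rot: [-0.069, 0.998, 0.0, 0.0]
wrist_force: [-2.4, -2.8, 8.7]
width: 0.127
```

send_rows:
  steps:
    - {"translation":[0,0,0],"twist":[0,0,-4]}
    - {"translation":[0,0,0],"twist":[0,0,-5]}
    - {"translation":[0,0,0],"twist":[0,0,-5]}
    - {"translation":[0,0,0],"twist":[0,0,-5]}
    - {"translation":[0,0,0],"twist":[0,0,-5]}

```text
time: 13.82
ee_pos: [0.5357, 0.4093, 0.1001]
ee_rot: [0.142, 0.99, 0.0, 0.0]
wrist_force: [-1.3, 0.2, 7.0]
width: 0.128
```

send_rows:
  steps:
    - {"translation":[0,0,0],"twist":[0,0,-5]}
    - {"translation":[0,0,0],"twist":[0,0,-5]}
    - {"translation":[0,0,0],"twist":[0,0,-5]}
    - {"translation":[0,0,0],"twist":[0,0,-5]}
    - {"translation":[0,0,0],"twist":[0,0,-5]}

```text
time: 14.23
ee_pos: [0.5358, 0.4095, 0.1001]
ee_rot: [0.353, 0.936, 0.001, 0.0]
wrist_force: [-0.3, 2.5, 6.7]
width: 0.131
```

send_rows:
  steps:
    - {"translation":[0,0,0],"twist":[0,0,-5]}
    - {"translation":[0,0,0],"twist":[0,0,-5]}
    - {"translation":[0,0,0],"twist":[0,0,-5]}
    - {"translation":[0,0,0],"twist":[0,0,-5]}
    - {"translation":[0,0,0],"twist":[0,0,-4]}

```text
time: 14.65
ee_pos: [0.536, 0.4097, 0.1001]
ee_rot: [0.54, 0.842, 0.001, 0.0]
wrist_force: [0.8, 3.6, 4.6]
width: 0.128
```

```bash
python3 - <<'E'
from h import *
s=manip.read_state();print(s['wrist_force'],s['moment'],s['width']);wsnap('w5')
E
```

```text
[0.78957391 3.64333363 4.56471916] [ 0.48895513 -0.08079652  0.13128832] 0.1278703291368997
14.65 [0.536  0.4097 0.1001] [5.396e-01 8.419e-01 1.100e-03 3.000e-04]
```

View pics/w5.png

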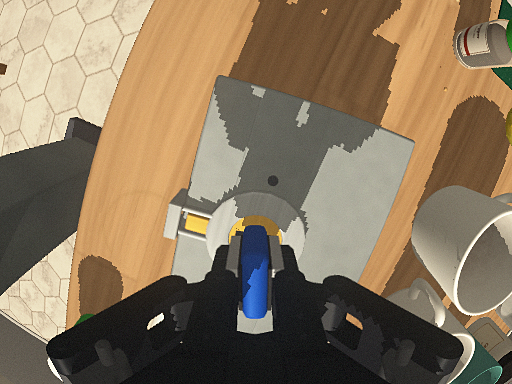

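send_rows:
  steps:
    - {"translation":[0,0,-0.03],"twist":[0,0,-3]}
    - {"translation":[0,0,0],"twist":[0,0,-3]}
    - {"translation":[0,0,0],"twist":[0,0,-2]}
    - {"translation":[0,0,0],"twist":[0,0,-2]}
    - {"translation":[0,0,0],"twist":[0,0,0]}

```text
time: 15.12
ee_pos: [0.5361, 0.4097, 0.1001]
ee_rot: [0.61, 0.792, 0.001, 0.0]
wrist_force: [0.0, 2.9, 8.1]
width: 0.13
```

```bash
python3 - <<'E'
from h import *
s=manip.read_state();print(s['wrist_force'],s['moment'],s['width'],s['ee_pos'],2*np.arctan2(s['ee_rot'][0],s['ee_rot'][1]),s['joint_pos'])
E
```

```text
[0.01414868 2.9307291  8.12758579] [0.47162054 0.00558855 0.07071595] 0.12963177782050644 [0.53609829 0.40972288 0.1000528 ] 1.312193479184736 [6.07529118e-01 6.52455239e-01 1.64571920e+00 2.91957114e-04
 8.40976202e-01 3.48731878e-01]
```

send_rows:
  steps:
    - {"translation":[0,0,0],"twist":[0,0,-2]}
    - {"translation":[0,0,0],"twist":[0,0,-2]}
    - {"translation":[0,0,0],"twist":[0,0,0]}
    - {"translation":[0,0,0],"twist":[0,0,0]}
    - {"translation":[0,0,0],"twist":[0,0,0]}

```text
time: 15.53
ee_pos: [0.5361, 0.4098, 0.1001]
ee_rot: [0.636, 0.771, 0.001, 0.0]
wrist_force: [1.1, 2.6, 8.4]
width: 0.135
```

```bash
python3 - <<'E'
from h import *
s=manip.read_state();print(s['wrist_force'],s['moment'],s['width'],s['ee_pos'],2*np.arctan2(s['ee_rot'][0],s['ee_rot'][1]))
wsnap('w6');c=capture('top');save(c,'top6')
a=cv2.imread('pics/w6.png')[130:340,130:400];cv2.imwrite('pics/w6z.png',cv2.resize(a,None,fx=2.8,fy=2.8,interpolation=cv2.INTER_CUBIC))
s=manip.read_state();print(s['moment'])
E
```

```text
[1.07287362 2.55361705 8.38155826] [ 0.49781757 -0.01626465  0.12596631] 0.134811400231548 [0.5361471  0.40975056 0.10007214] 1.379583775793676
15.5333 [0.5361 0.4098 0.1001] [6.364e-01 7.714e-01 1.300e-03 2.000e-04]
[ 0.5123626  -0.0449738   0.13493946]
```

View pics/w6z.png

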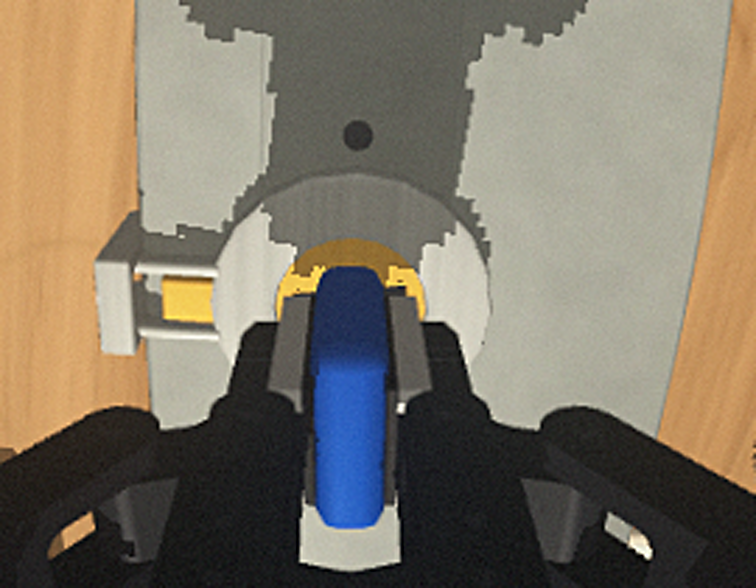

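send_rows:
  steps:
    - {"translation":[0,0,0],"twist":[0,0,-2]}
    - {"translation":[0,0,0],"twist":[0,0,0]}
    - {"translation":[0,0,0],"twist":[0,0,0]}
    - {"translation":[0,0,0],"twist":[0,0,0]}
    - {"translation":[0,0,0],"twist":[0,0,0]}

```text
time: 16.05
ee_pos: [0.5362, 0.4098, 0.1001]
ee_rot: [0.65, 0.76, 0.001, 0.0]
wrist_force: [-0.1, 3.1, 8.2]
width: 0.13
```

```bash
python3 - <<'E'
from h import *
for i in range(4):
    s=manip.read_state();print(s['time'],s['wrist_force'].round(1),s['moment'].round(3),s['ee_pos'].round(4),2*np.arctan2(s['ee_rot'][0],s['ee_rot'][1]))
    if i<3: c=wsnap('w7')
E
```

```text
16.05 [-0.1  3.1  8.2] [ 0.505 -0.003  0.324] [0.5362 0.4098 0.1001] 1.4141850599594716
16.05 [0.5362 0.4098 0.1001] [6.496e-01 7.603e-01 1.300e-03 3.000e-04]
16.1 [0.2 3.  7.1] [ 0.519 -0.035  0.314] [0.5362 0.4098 0.1001] 1.4142113514307162
16.1 [0.5362 0.4098 0.1001] [6.496e-01 7.602e-01 1.300e-03 3.000e-04]
16.15 [-0.3  3.4  8.1] [ 0.498 -0.064  0.381] [0.5362 0.4098 0.1001] 1.4142500249852743
16.15 [0.5362 0.4098 0.1001] [6.497e-01 7.602e-01 1.300e-03 2.000e-04]
16.2 [0.1 2.5 7.5] [ 0.516 -0.033  0.337] [0.5362 0.4098 0.1   ] 1.4142427994751015
```

```bash
python3 -c "
from h import *
print(manip.job_done())"
```

```text
the job is handed in; nothing more can be done
None
```

The key is fully home in the lock and turned clockwise to its stop. I handed the job in at about 16 s with the arm still gripping and holding it there.

I drew the key from its stand and carried it over the lid. Then I worked it down through both discs and into the plug by swinging it under pushes of about 4 N, and turned it.

**Last checks:**
- **Seated:** the tool stopped on the slot floor at z = 0.100 m, as expected for a home key. It stayed there through the turn with about 8 N of push.
- **Turned:** the tool had turned about 1.56 rad from the rest direction. Allowing 0.1 rad of play, that puts the plug at its 1.4 rad stop. The last 2° of turn raised the torque from 0.13 to 0.33 N m, which shows the stop was reached.
- **Bolt:** it is visibly drawn back in the wrist picture.
- **Grip:** the jaws were set to squeeze at 80 N and stayed about 11 mm apart on the handle.
- **Forces:** the highest wrist force at the end of any move was about 9 N.

No check failed or disagreed. I did not re-measure the tub and jar at the end, but the arm did not go near either of them.

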